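Make up the drawer-fittings kit

ROBOT

A 6-joint arm with a two-finger parallel gripper is mounted at the origin on the work surface. World frame = base frame: x ahead of the robot, y to its left, z up, the work surface at z = 0. Lengths are in m, angles in rad, forces in N, time in s.
With the tool pointing down it reaches from about 0.225 to 0.875 m from the base axis. Payload 3.4 kg.
Tool frame: the origin (TCP) lies midway between the tips of the shut fingers; the grasp point (between the pads) lies 19 mm behind it (manip.pinch_z is the z of the grasp point in the tool frame, in m); z points along the fingers, x is the direction in which the jaws open and shut, and the axes are right-handed (so a half turn about z gives the same grasp; the last joint's range is limited). The gripper opens to 85 mm and grips with 20 to 120 N. Pads are 22 mm wide; open, the fingers measure 114 mm over their backs; the gripper's body (76 mm by 85 mm) begins 54 mm behind the grasp point. The pads swing forward as they close: fully open they stand 13 mm farther back than shut.
Start: joints at [-1.281, 0.276, 1.505, -0, 1.361, -0.121], TCP at [0.23, -0.527, 0.231] pointing down, gripper open.
Joint ranges: [-2.89, 2.89], [-0.75, 2.08], [0.22, 2.7], [-1.18, 4.32], [0.11, 2.71], [-2.7, 2.7]. Speed limits (rad/s): [2.57, 2.57, 3.14, 3.14, 3.14, 3.14].

INTERFACE

Orientations are given as a unit quaternion [w, x, y, z].
In Python, from rig import manip gives the robot as it stands. The module is installed in compiled form; this text tells all that it offers.
- The arm moves only by the tool drive_tool, never from a script. Its argument "steps" is a list of rows, each a list of 5 numbers: the shift along the tool's x, y, z in mm, then the turn about the tool's z in rad, then the gripper command: -1 is shut, 1 is fully open, values between are in proportion. A call has 1 to 5 rows; each row is the pose to reach, as a shift and turn from the pose measured when the call began, along the tool's axes at that moment; what a row does not reach only later rows make up. A row lasts 1/10 s, in which the tool goes at most 50 mm and 8.59 degrees, less where a joint would pass 70% of its speed; a pose out of reach is approached as far as the arm can. A call with a gripper value outside its range is refused whole. The fingers move at their own pace and stop on an object; "squeeze" is the grip in N (left out, the last holds). Time passes only in rows, so rows that repeat a pose let the fingers close. It gives the time, the measured TCP pose, the force and the opening at its end, in the units of the state.
- manip.get_state(): the state, without advancing time (a new reading comes with each control period).
- manip.get_image(name): name is "scene" or "top"; returns the picture (480x640x3 uint8, blue, green, red); there is no depth.
- manip.get_calibration(name): a dict with "camera_matrix" (3x3 intrinsics, pixels), "rvec" (rotation vector, rad) and "tvec" (3), from world to camera coordinates, as OpenCV has them. Camera axes: x right, y down, z forward; pixel columns grow to the right and rows downward; lengths in m; the calibration is good to about 2 mm. A picture is of the moment at which its call begins. get_calibration takes no time and is no camera call.
- manip.sign_off(): hands the job in, once; it reports no verdict.
Trained networks look in the newest picture that a camera, given by its name, has taken for a name from the list of things; names that differ only in an ending like _2 or _b are one class to them, and where a whole thing is asked for, a point or a joint stands for the part that bears it (a point fixed in the world has none). Each returns a list of dicts, best first, with "conf" (0 to 1); they miss things now and then, are a little off and sometimes report something else, mostly with a low value. They report only what shows in the picture. A call takes as long as a camera call. They do not tell look-alikes from the thing itself.
- manip.masks_of(camera, name): "pixels" (480x640 bool, what is visible of it) and "location" ([column, row] in pixels, amid what is visible of it).
The state is a dict: "clock": time; "qpos": joint angles; "qd": joint speeds; "effort": joint torques, N m; "position": TCP position; "ee_rot": TCP orientation; "contact_force": force on the tool from outside, world axes, zero at the start; "moment": the same for the moment, N m; "width": finger opening in m.
Only numpy, scipy, OpenCV 4.12 (cv2) and the standard library are available. Lean on these libraries where they do the work, as an engineer would, in place of code of your own. Each camera call takes 0.05 s, during which the arm holds its last target.

TASK

Make up the kit of fittings for the new drawer in the plywood tray: put the green carton of washers in the red insert, the beech knob in the yellow one, the castor in the blue one and the levelling foot in the white one. Set each down (do not drop it) so that it stands upright as it does now, flat on the floor of its insert, and let go. The black knob and the plain brown carton do not belong to the kit: leave them standing where they are.

Things in the scene. Friction and masses are not known exactly. Their poses are not given: they have to be found in the camera images.
- green_carton_c (a point): Green carton of washers, 60 mm long (x) x 44 mm wide (y) x 48 mm high, z up, with a round opening in its top that shows steel washers; the box is rigid and closed otherwise. Stands upright, loose, on the bench. This point is its centre, 24 mm above its underside. About 0.2 kg.
- beech_knob_c (a point): Pale turned-beech drawer knob, 44 mm high, round about its upright z axis: foot 28 mm across, narrow neck, widest (40 mm) from 26 to 31 mm above its underside, rounded top. Stands upright, loose, on the bench. This point is on its axis half-way up, 22 mm above its underside; the widest part, to grip, is about 6 mm above this point. About 45 g.
- castor_c (a point): Small castor standing loose on its mounting plate, wheel uppermost: bright steel plate 50 x 50 x 4 mm below, two flat steel fork cheeks (24 mm long in x, 28 mm over both outer faces in y, reaching 46 mm above the underside) and between them a black rubber wheel 40 mm across, 18 mm wide, its axle along y, its top 58 mm above the underside. Grip across the cheeks (along y). This point is its centre, 29 mm above its underside; z up. About 0.13 kg.
- foot_c (a point): Levelling foot standing loose on its orange plastic disc: disc 48 mm across and 8 mm thick, a steel nut 18 mm across on it up to 13 mm, and an upright threaded steel stud 12 mm across reaching 66 mm above the underside (to grip). Round about its upright z axis. This point is on the axis half-way up, 33 mm above its underside. About 90 g.
- brown_carton_c (a point): Plain brown carton of washers, 60 mm long (x) x 44 mm wide (y) x 48 mm high, z up, with a round opening in its top that shows steel washers; the box is rigid and closed otherwise. Stands upright, loose, on the bench. This point is its centre, 24 mm above its underside. Does not belong to the kit.
- black_knob_c (a point): Black plastic drawer knob, 44 mm high, round about its upright z axis: foot 28 mm across, narrow neck, widest (40 mm) from 26 to 31 mm above its underside, rounded top. Stands upright, loose, on the bench. This point is on its axis half-way up, 22 mm above its underside; the widest part, to grip, is about 6 mm above this point. Does not belong to the kit.
- red_bin_in (a point): Red plastic insert, one of four that stand edge to edge, two by two and in any arrangement, in a fixed shallow plywood tray (240 x 240 mm, rim 24 mm above the bench, 9 mm walls); square, inside 96 x 96 mm, walls 4 mm thick. The tray and inserts do not move. This point is the centre of the insert's inner floor, which lies 13 mm above the bench; the insert's rim is 10 mm above that floor. x and y run along its sides (and the tray's), z up. Place for the green carton.
- yellow_bin_in (a point): Yellow plastic insert, one of four that stand edge to edge, two by two and in any arrangement, in a fixed shallow plywood tray (240 x 240 mm, rim 24 mm above the bench, 9 mm walls); square, inside 96 x 96 mm, walls 4 mm thick. The tray and inserts do not move. This point is the centre of the insert's inner floor, which lies 13 mm above the bench; the insert's rim is 10 mm above that floor. x and y run along its sides (and the tray's), z up. Place for the beech knob.
- blue_bin_in (a point): Blue plastic insert, one of four that stand edge to edge, two by two and in any arrangement, in a fixed shallow plywood tray (240 x 240 mm, rim 24 mm above the bench, 9 mm walls); square, inside 96 x 96 mm, walls 4 mm thick. The tray and inserts do not move. This point is the centre of the insert's inner floor, which lies 13 mm above the bench; the insert's rim is 10 mm above that floor. x and y run along its sides (and the tray's), z up. Place for the castor.
- white_bin_in (a point): White plastic insert, one of four that stand edge to edge, two by two and in any arrangement, in a fixed shallow plywood tray (240 x 240 mm, rim 24 mm above the bench, 9 mm walls); square, inside 96 x 96 mm, walls 4 mm thick. The tray and inserts do not move. This point is the centre of the insert's inner floor, which lies 13 mm above the bench; the insert's rim is 10 mm above that floor. x and y run along its sides (and the tray's), z up. Place for the levelling foot.
Mind the look-alikes: they are no part of the job. What is shaped like the part that bears green_carton_c but purple is not meant.

How it is judged:
At the end, for the whole second after the job is handed in: Each of the four fittings stands upright (within 0.12 rad) on the floor of its own insert (height within 4 mm, centre within 36 mm of the insert's centre along each side), released and at rest (below 0.02 m/s); the brown carton and the black knob still stand within 25 mm of where they started (x of green_carton_c in the frame of red_bin_in between -0.036 and 0.036 m and y of green_carton_c in the frame of red_bin_in between -0.036 and 0.036 m and z of green_carton_c in the frame of red_bin_in between 0.02 and 0.028 m and angle between each of green_carton_c, beech_knob_c, castor_c, foot_c's own z axis and vertical below 0.12 rad and linear speed of each of green_carton, beech_knob, castor, foot below 0.02 m/s and x of beech_knob_c in the frame of yellow_bin_in between -0.036 and 0.036 m and y of beech_knob_c in the frame of yellow_bin_in between -0.036 and 0.036 m and z of beech_knob_c in the frame of yellow_bin_in between 0.018 and 0.026 m and x of castor_c in the frame of blue_bin_in between -0.036 and 0.036 m and y of castor_c in the frame of blue_bin_in between -0.036 and 0.036 m and z of castor_c in the frame of blue_bin_in between 0.025 and 0.033 m and x of foot_c in the frame of white_bin_in between -0.036 and 0.036 m and y of foot_c in the frame of white_bin_in between -0.036 and 0.036 m and z of foot_c in the frame of white_bin_in between 0.029 and 0.037 m and distance of each of brown_carton_c, black_knob_c from where it was at the start of the episode below 0.025 m and angle between each of brown_carton_c, black_knob_c's own z axis and vertical below 0.2 rad); the robot touches nothing.
It fails at once if the brown carton is moved more than 25 mm or tipped over (distance of brown_carton_c from where it was at the start of the episode above 0.025 m or angle between brown_carton_c's own z axis and vertical above 0.35 rad).
It fails at once if the black knob is moved more than 25 mm or tipped over (distance of black_knob_c from where it was at the start of the episode above 0.025 m or angle between black_knob_c's own z axis and vertical above 0.35 rad).
It fails at once if a fitting is dropped or thrown: it moves faster than 1.1 m/s with no finger on it (a free fall of about 6 cm) ((linear speed of green_carton above 1.1 m/s and contact force between green_carton and the fingers below 0.01 N) or (linear speed of beech_knob above 1.1 m/s and contact force between beech_knob and the fingers below 0.01 N) or (linear speed of castor above 1.1 m/s and contact force between castor and the fingers below 0.01 N) or (linear speed of foot above 1.1 m/s and contact force between foot and the fingers below 0.01 N)).
It also fails if it takes over 109 s, if anything falls off the work surface, if the arm or the gripper's body presses on something with over 40 N, if the wrist force passes 120 N, or if a joint passes its speed limit or range.

## Working session

There is one attempt and no reset: what is moved stays moved. The work goes in short steps, Python scripts to look and compute and a tool call to move; the robot and the scene stay as the last step left them, time stands still between calls to the robot, and variables do not carry over. Pictures are saved under pics/ and viewed, and the job is handed in when it is done.

Besides the shell and the picture viewer there is one more tool, called after ">>>" as name([rows], argument=value, ...), one row to a line, values as JSON. drive_tool: Moves the arm, as the interface text tells. Its arguments: {"type":"object","properties":{"steps":{"type":"array","items":{"type":"array","items":{"type":"number"}}},"squeeze":{"type":"number"}},"required":["steps"]}

```bash
mkdir -p pics
python3 - <<'E'
from rig import manip
import cv2
for n in ("scene","top"):
    im=manip.get_image(n); cv2.imwrite(f"pics/{n}0.png",im)
    print(n,manip.get_calibration(n))
s=manip.get_state()
print(s, manip.pinch_z)
E
```

```text
scene {'camera_matrix': array([[561.52045282,   0.        , 325.15031591],
       [  0.        , 561.52045282, 238.13429574],
       [  0.        ,   0.        ,   1.        ]]), 'rvec': array([ 1.51362481,  1.9628236 , -0.86185829]), 'tvec': array([ 0.18173948, -0.24450618,  1.42347649])}
top {'camera_matrix': array([[555.36385953,   0.        , 324.49911064],
       [  0.        , 555.36385953, 243.2312287 ],
       [  0.        ,   0.        ,   1.        ]]), 'rvec': array([ 2.15438053, -2.20018478,  0.12137679]), 'tvec': array([-0.043107  ,  0.47365175,  1.32424468])}
{'clock': 0.1, 'qpos': array([-1.28097838e+00,  2.76551575e-01,  1.50602730e+00, -1.79838254e-05,
        1.36068469e+00, -1.21003375e-01]), 'qd': array([-0.00020755, -0.00141702, -0.00388687, -0.00048685, -0.00061051,
       -0.00138708]), 'effort': array([ 1.13162547e-03, -4.17701769e+01, -2.46405602e+01, -1.48144968e-04,
        5.75707221e-03, -6.42535070e-06]), 'position': array([ 0.22948426, -0.5267038 ,  0.23050662]), 'ee_rot': array([-5.32129573e-04,  8.36470239e-01, -5.48011717e-01, -6.44129934e-04]), 'contact_force': array([ 0.14088268, -0.29271136,  0.66021798]), 'moment': array([ 0.01437457, -0.03904203,  0.00505609]), 'width': 0.08526967523346066} -0.0187
```

View pics/scene0.png

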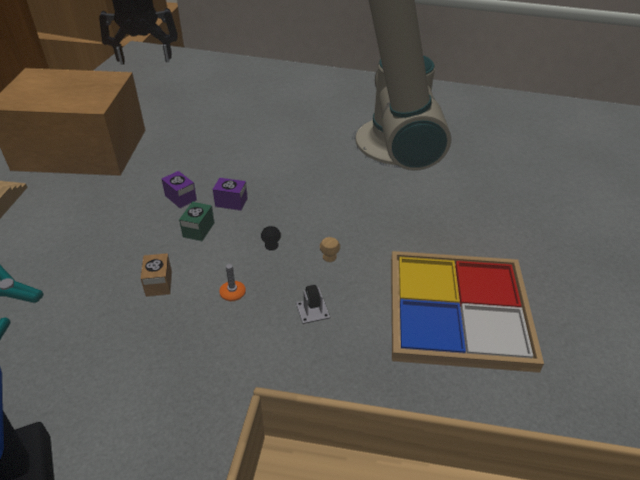

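View pics/top0.png

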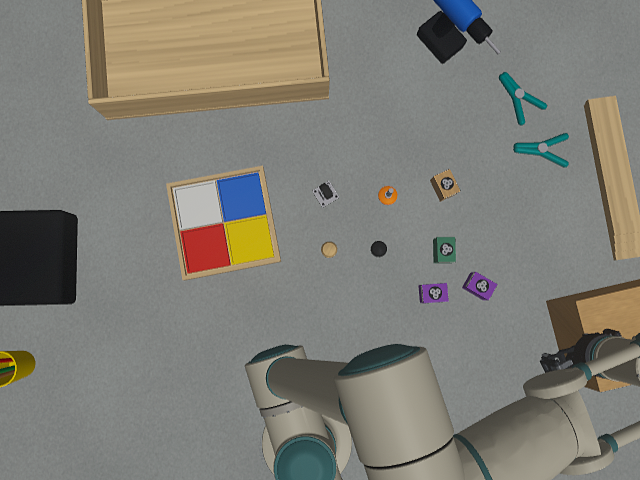

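The top view shows the tray at about (223,222): white top-left, blue top-right, red bottom-left, yellow bottom-right. The castor is at (326,193), the foot at (388,195), the beech knob at (330,249) and the black knob at (379,249). The green carton is at (445,250) and the brown one at (446,184). The purple decoys are at (434,293) and (481,286).

```bash
cat > h.py <<'E'
import numpy as np, cv2
from scipy.optimize import minimize
from scipy.spatial.transform import Rotation as R
from rig import manip
cal={n:manip.get_calibration(n) for n in("top","scene")}
def proj(n,P):
    c=cal[n]; p,_=cv2.projectPoints(np.asarray(P,float).reshape(-1,3),c["rvec"],c["tvec"],c["camera_matrix"],None); return p[:,0]
def back(n,uv,z):
    c=cal[n]; Rm=cv2.Rodrigues(c["rvec"])[0]; d=Rm.T@np.linalg.inv(c["camera_matrix"])@np.array([uv[0],uv[1],1.]); o=-Rm.T@c["tvec"]
    return (o+d*(z-o[2])/d[2])
def box(l,w,z0,z1): return np.array([[a*l/2,b*w/2,z] for a in(-1,1) for b in(-1,1) for z in(z0,z1)])
def cyl(r0,r1,z0,z1):
    t=np.linspace(0,2*np.pi,24,endpoint=False); return np.vstack([np.c_[r0*np.cos(t),r0*np.sin(t),0*t+z0],np.c_[r1*np.cos(t),r1*np.sin(t),0*t+z1]])
def wheel():
    t=np.linspace(0,2*np.pi,24,endpoint=False); return np.vstack([np.c_[.02*np.cos(t),0*t+s*.009,.038+.02*np.sin(t)] for s in(-1,1)])
M={"carton":[box(.06,.044,0,.048)],
"knob":[cyl(.014,.007,0,.012),cyl(.009,.02,.014,.026),cyl(.02,.02,.026,.031),cyl(.02,.008,.031,.044)],
"castor":[box(.05,.05,0,.004),box(.024,.028,.004,.046),wheel()],
"foot":[cyl(.024,.024,0,.008),cyl(.009,.009,.008,.013),cyl(.006,.006,.013,.066)]}
S=8
def render(n,parts,x,y,a,z,org):
    im=np.zeros((120*S,120*S),np.uint8); c,s=np.cos(a),np.sin(a)
    for P in parts:
        Q=P.copy(); Q[:,0]=x+c*P[:,0]-s*P[:,1]; Q[:,1]=y+s*P[:,0]+c*P[:,1]; Q[:,2]+=z
        p=(proj(n,Q)-org+.5)*S-.5
        cv2.fillConvexPoly(im,cv2.convexHull(np.round(p).astype(np.int32)),255)
    return cv2.resize(im,(120,120),interpolation=cv2.INTER_AREA)/255.
def fit(kind,obs,x,y,yaws,z=0):
    """obs: {cam: mask}"""
    data={}
    for n,m in obs.items():
        org=np.round(proj(n,[[x,y,z+.03]])[0])-60
        o=org.astype(int); pad=np.pad(m.astype(float),130); data[n]=(org,pad[o[1]+130:o[1]+250,o[0]+130:o[0]+250])
    def cost(v):
        return sum(np.abs(render(n,M[kind],v[0],v[1],v[2],z,org)-d).sum()/d.sum() for n,(org,d) in data.items())
    best=None
    for a in yaws:
        r=minimize(cost,[x,y,a],method="Nelder-Mead",options=dict(initial_simplex=[[x,y,a],[x+.012,y,a],[x,y+.012,a],[x-.006,y-.006,a+.3]],xatol=1e-4,fatol=1e-4,maxiter=150))
        if best is None or r.fun<best.fun: best=r
    return best
def tool():
    s=manip.get_state(); q=s["ee_rot"]; Rm=R.from_quat([q[1],q[2],q[3],q[0]]).as_matrix(); return s,Rm
def shift(target,yaw=None,tag=""):
    """target TCP xyz world, jaw axis yaw (mod pi)"""
    s,Rm=tool(); d=Rm.T@(np.array(target)-s["position"])*1000
    cur=np.arctan2(Rm[1,0],Rm[0,0]); out=""
    if yaw is not None:
        t=-((yaw-cur+np.pi/2)%np.pi-np.pi/2); out=f" turn {t:.3f} (tool z, tool down)"
    print(tag,"pos",s["position"].round(4),"yaw %.3f"%cur,"shift mm",d.round(1),out,"w %.4f"%s["width"],"t %.2f"%s["clock"],"q6 %.2f"%s["qpos"][5],"tilt z",Rm[:,2].round(3))
E
cat > find.py <<'E'
from h import *
import json
ims={n:manip.get_image(n) for n in("top","scene")}
seeds={"green_carton_c":("carton",(445,250)),"beech_knob_c":("knob",(330,249)),"castor_c":("castor",(326,193)),"foot_c":("foot",(388,195)),"brown_carton_c":("carton",(446,184)),"black_knob_c":("knob",(379,249))}
out={}
for k,(kind,uv) in seeds.items():
    w=back("top",uv,.03); obs={}
    for n in("top","scene"):
        e=proj(n,[[w[0],w[1],.025]])[0]
        ms=manip.masks_of(n,k)
        c=[m for m in ms if np.linalg.norm(np.array(m["location"])-e)<15]
        print(k,n,[(np.round(m["location"]).tolist(),round(m["conf"],2),int(m["pixels"].sum())) for m in ms])
        if c: obs[n]=c[0]["pixels"]
        ims[n][c[0]["pixels"]]=ims[n][c[0]["pixels"]]//2+np.array([120,0,120],np.uint8) if c else 0
    yaws=[0] if kind in("knob","foot") else (np.arange(4)*np.pi/4 if kind=="carton" else np.arange(8)*np.pi/8)
    for sub in (obs,{"top":obs["top"]} if "top" in obs else obs):
        r=fit(kind,sub,w[0],w[1],yaws); print("   ",list(sub),r.x.round(4),round(r.fun,3))
        out.setdefault(k,r.x.tolist())
for k in("red","yellow","blue","white"):
    for n in("top","scene"):
        ms=manip.masks_of(n,k+"_bin_in")
        print(k,n,[(np.round(m["location"],1).tolist(),round(m["conf"],2),back(n,m["location"],.013).round(4)) for m in ms])
json.dump(out,open("pos.json","w"))
for n in ims: cv2.imwrite(f"pics/m_{n}.png",ims[n])
E
python3 find.py
```

```text
green_carton_c top [([444.0, 243.0], 0.79, 570), ([434.0, 292.0], 0.66, 547)]
green_carton_c scene [([176.0, 190.0], 0.83, 834), ([198.0, 220.0], 0.82, 1044), ([230.0, 194.0], 0.58, 912)]
    ['top', 'scene'] [ 0.4502 -0.3422 -0.0137] 0.118
    ['top'] [ 0.4509 -0.3421  0.0011] 0.051
beech_knob_c top [([332.0, 253.0], 0.58, 223)]
beech_knob_c scene [([330.0, 251.0], 0.67, 375)]
    ['top', 'scene'] [ 0.4563 -0.063   0.1013] 0.185
    ['top'] [ 0.4571 -0.0635  0.0424] 0.06
castor_c top [([326.0, 194.0], 0.71, 380)]
castor_c scene [([312.0, 304.0], 0.7, 850)]
    ['top', 'scene'] [ 0.5971 -0.0585  0.536 ] 0.156
    ['top'] [ 0.5978 -0.0583  2.0887] 0.097
foot_c top [([389.0, 194.0], 0.5, 317)]
foot_c scene [([232.0, 290.0], 0.55, 541)]
    ['top', 'scene'] [ 0.5909 -0.2119  0.0562] 0.216
    ['top'] [ 0.5908 -0.2106  0.0438] 0.064
brown_carton_c top [([446.0, 184.0], 0.8, 591), ([195.0, 206.0], 0.43, 1858)]
brown_carton_c scene [([157.0, 276.0], 0.85, 1206), ([432.0, 326.0], 0.26, 3044)]
    ['top', 'scene'] [ 0.6086 -0.3508  0.3933] 0.096
    ['top'] [ 0.6092 -0.351   3.5368] 0.047
black_knob_c top [([376.0, 247.0], 0.46, 206)]
black_knob_c scene [([274.0, 238.0], 0.93, 344)]
    ['top', 'scene'] [ 0.456  -0.1829 -0.014 ] 0.291
    ['top'] [ 0.4568 -0.1829  0.0605] 0.076
red top [([203.8, 245.5], 0.94, array([0.4741, 0.2412, 0.013 ]))]
red scene [([485.3, 283.5], 0.57, array([0.4605, 0.236 , 0.013 ]))]
yellow top [([249.3, 236.9], 0.76, array([0.493 , 0.1303, 0.013 ]))]
yellow scene [([427.9, 280.7], 0.69, array([0.4813, 0.1321, 0.013 ]))]
blue top [([243.1, 196.7], 0.62, array([0.5928, 0.1447, 0.013 ]))]
blue scene [([431.3, 325.0], 0.64, array([0.5854, 0.1499, 0.013 ])), ([487.9, 285.5], 0.35, array([0.4645, 0.2409, 0.013 ]))]
white top [([195.5, 208.0], 0.83, array([0.567 , 0.2615, 0.013 ]))]
white scene [([496.4, 330.0], 0.6, array([0.5674, 0.2589, 0.013 ]))]
```

Run:
```python
import cv2
a=cv2.imread("pics/m_top.png")[150:310,300:500]; cv2.imwrite("pics/mt_c.png",cv2.resize(a,None,fx=4,fy=3.7,interpolation=0)[:600])
a=cv2.imread("pics/top0.png")[150:310,300:500]; cv2.imwrite("pics/t_c.png",cv2.resize(a,None,fx=4,fy=3.7,interpolation=cv2.INTER_CUBIC)[:600])
```

```text
(no output)
```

View pics/t_c.png

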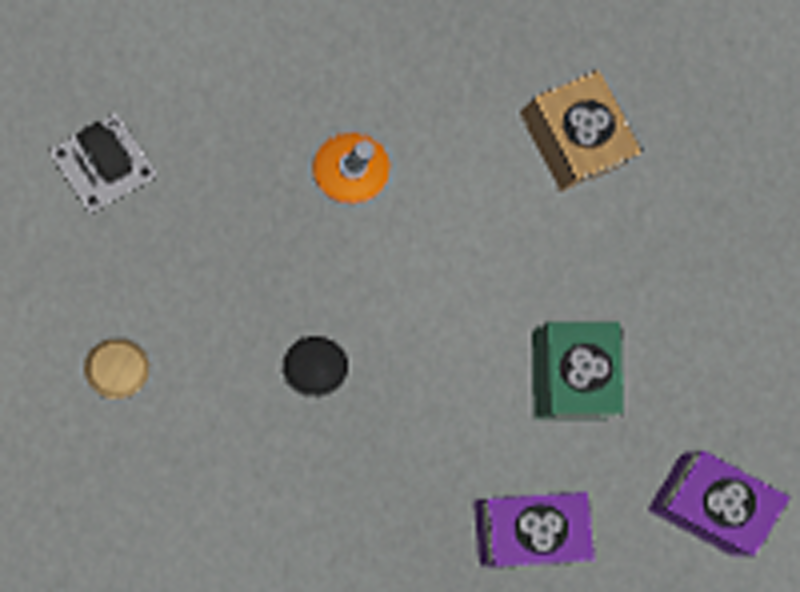

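Run:
```python
from h import *
im=cv2.imread("pics/top0.png"); hsv=cv2.cvtColor(im,cv2.COLOR_BGR2HSV)
roi=np.zeros(im.shape[:2],bool); roi[160:285,160:285]=1
H,Sx,V=cv2.split(hsv)
ms={"red":((H<8)|(H>172))&(Sx>150)&(V>90),"yellow":(H>20)&(H<32)&(Sx>180),"blue":(H>100)&(H<130)&(Sx>120),"white":(Sx<40)&(V>150)}
C={}
for k,m in ms.items():
    m=cv2.morphologyEx((m&roi).astype(np.uint8),cv2.MORPH_OPEN,np.ones((3,3)))
    cs,_=cv2.findContours(m,0,1); c=max(cs,key=cv2.contourArea)
    W=np.array([back("top",p,.018)[:2] for p in c[:,0]],np.float32)
    r=cv2.minAreaRect((W*1000).astype(np.float32)); print(k,np.round(r[0],1),np.round(r[1],1),r[2],cv2.contourArea(c)); C[k]=np.array(r[0])/1000
print("mean",np.mean(list(C.values()),0))
# overlay test
ctr=np.mean(list(C.values()),0)
d=((C["white"]-C["blue"])+(C["red"]-C["yellow"])); a=np.arctan2(d[1],d[0])-np.pi/2
d2=((C["white"]-C["red"])+(C["blue"]-C["yellow"])); print("yaw",a,np.arctan2(d2[1],d2[0]),"spac",np.linalg.norm(d)/2,np.linalg.norm(d2)/2)
def rect(n,img,c,h,z,col):
    P=[[c[0]+np.cos(a)*u-np.sin(a)*v,c[1]+np.sin(a)*u+np.cos(a)*v,z] for u,v in((h,h),(h,-h),(-h,-h),(-h,h))]
    cv2.polylines(img,[np.round(proj(n,P)*8).astype(np.int32)],True,col,1,cv2.LINE_AA,3)
for n in("top","scene"):
    img=cv2.imread(f"pics/{n}0.png"); rect(n,img,ctr,.12,.024,(255,0,255))
    off={"white":(1,1),"red":(-1,1),"blue":(1,-1),"yellow":(-1,-1)}
    for k,(u,v) in off.items():
        s=.052; c=ctr+s*np.array([np.cos(a)*u-np.sin(a)*v,np.sin(a)*u+np.cos(a)*v]); rect(n,img,c,.048,.023,(0,255,0)); print(k,c.round(4))
    x,y=(150,150) if n=="top" else (380,240); cv2.imwrite(f"pics/tray_{n}.png",cv2.resize(img[y:y+140,x:x+180],None,fx=4,fy=4,interpolation=cv2.INTER_CUBIC))
import json
P=json.load(open("pos.json"))
img=cv2.resize(cv2.imread("pics/top0.png"),None,fx=1,fy=1)
```

```text
red [468.2 237.7] [104.3 104.9] 9.752922058105469 1742.0
yellow [486.2 131.1] [103.3 103.8] 9.65124225616455 1719.0
blue [592.4 149.5] [104.1 103.8] 9.757498741149902 1695.5
white [574.4 253.6] [104.   97.6] 9.75735855102539 1560.5
mean [0.53031627 0.19295685]
yaw 0.16923443893120593 0.15978302828547655 spac 0.10686982888538303 0.10760738523415218
white [0.5728 0.253 ]
red [0.4703 0.2355]
blue [0.5903 0.1505]
yellow [0.4878 0.1329]
white [0.5728 0.253 ]
red [0.4703 0.2355]
blue [0.5903 0.1505]
yellow [0.4878 0.1329]
```

View pics/tray_top.png

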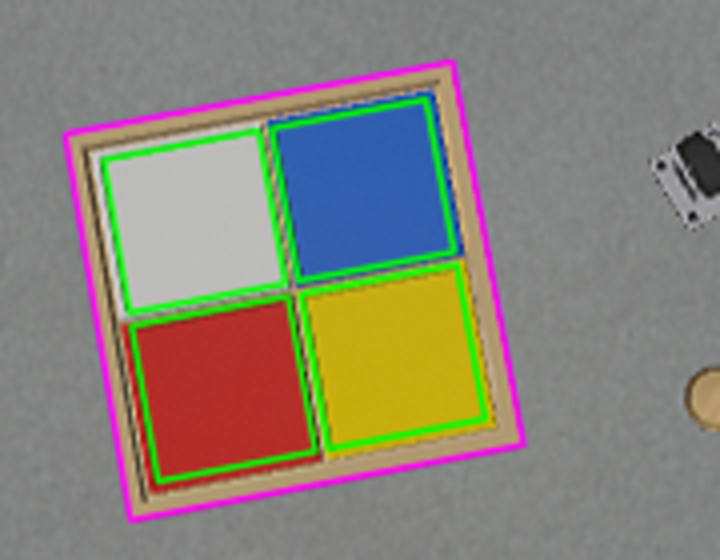

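View pics/tray_scene.png

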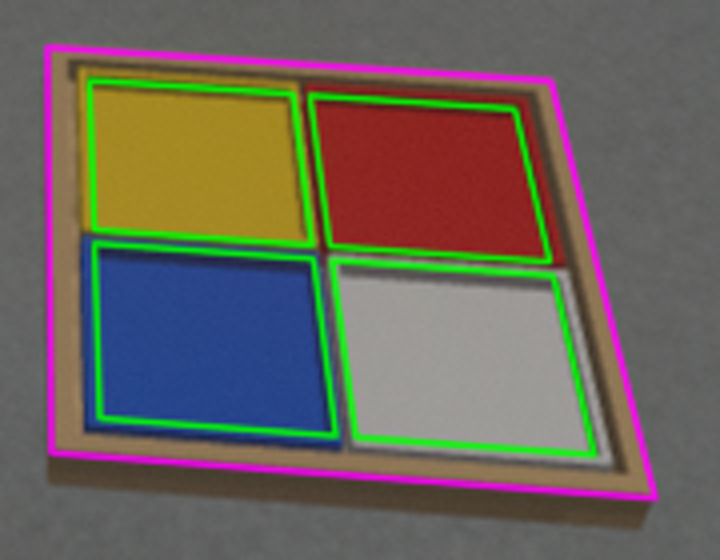

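The magenta and green outlines lie on the tray and insert edges in both views, so the insert centres are good. The castor's wheel runs along yaw ≈ 0.53, and the green carton's long side runs along x. I'll start with the green carton.

Run:
```python
from h import *
shift([.4508,-.3421,.16],np.pi/2,"carton hover")
```

```text
carton hover pos [ 0.2296 -0.5272  0.2313] yaw -1.160 shift mm [ -81.4 -276.7   71.3]  turn 0.411 (tool z, tool down) w 0.0856 t 1.20 q6 -0.12 tilt z [ 0. -0. -1.]
```

>>> drive_tool([
  [-14,-48,12,0.08,1],
  [-28,-96,24,0.16,1],
  [-42,-144,36,0.24,1],
  [-56,-192,48,0.32,1],
  [-70,-238,60,0.41,1],
], squeeze=40)

```text
clock: 1.7
position: [0.4174, -0.3701, 0.1724]
ee_rot: [-0.0, -0.706, 0.708, -0.001]
contact_force: [0.4, -0.4, 0.1]
width: 0.0853
```

Run:
```python
from h import *
shift([.4508,-.3421,.16],np.pi/2,"carton hover")
shift([.4508,-.3421,.010],np.pi/2,"carton grasp")
```

```text
carton hover pos [ 0.4174 -0.3701  0.1724] yaw -1.574 shift mm [-28.1 -33.3  12.4]  turn -0.003 (tool z, tool down) w 0.0853 t 1.70 q6 0.72 tilt z [ 0.001 -0.001 -1.   ]
carton grasp pos [ 0.4174 -0.3701  0.1724] yaw -1.574 shift mm [-28.2 -33.2 162.4]  turn -0.003 (tool z, tool down) w 0.0853 t 1.70 q6 0.72 tilt z [ 0.001 -0.001 -1.   ]
```

>>> drive_tool([
  [-24,-29,30,0,1],
  [-28,-33,72,0,1],
  [-28,-33,115,0,1],
  [-28,-33,145,0,1],
  [-28,-33,162,0,1],
])

```text
clock: 2.2
position: [0.4495, -0.3408, 0.0076]
ee_rot: [-0.0, -0.706, 0.708, 0.002]
contact_force: [-0.0, 0.6, 0.6]
width: 0.0854
```

>>> drive_tool([
  [0,0,0,0,1],
  [0,0,0,0,-1],
  [0,0,0,0,-1],
  [0,0,0,0,-1],
  [0,0,0,0,-1],
])

```text
clock: 2.7
position: [0.4505, -0.342, 0.0093]
ee_rot: [-0.0, -0.706, 0.708, -0.0]
contact_force: [0.9, -0.2, 3.4]
width: 0.0438
```

>>> drive_tool([
  [0,0,0,0,-1],
  [0,0,0,0,-1],
  [0,0,0,0,-1],
])

```text
clock: 3.0
position: [0.4503, -0.3418, 0.0093]
ee_rot: [-0.0, -0.706, 0.708, -0.0]
contact_force: [-0.3, 0.2, 1.7]
width: 0.0437
```

>>> drive_tool([
  [0,0,-20,0,-1],
  [0,0,-55,0,-1],
  [0,0,-95,0,-1],
  [0,0,-120,0,-1],
  [0,0,-120,0,-1],
])

```text
clock: 3.5
position: [0.4522, -0.3435, 0.133]
ee_rot: [-0.0, -0.706, 0.708, -0.004]
contact_force: [-0.4, -0.6, -1.1]
width: 0.0435
```

Run:
```python
from h import *
shift([.4703,.2355,.13],.165+np.pi/2,"red hover")
cv2.imwrite("pics/lift1.png",manip.get_image("scene")[150:400,100:500])
```

```text
red hover pos [ 0.4522 -0.3435  0.133 ] yaw -1.573 shift mm [-5.791e+02 -1.660e+01 -2.000e-01]  turn -0.168 (tool z, tool down) w 0.0435 t 3.50 q6 0.80 tilt z [ 0.006 -0.006 -1.   ]
```

View pics/lift1.png

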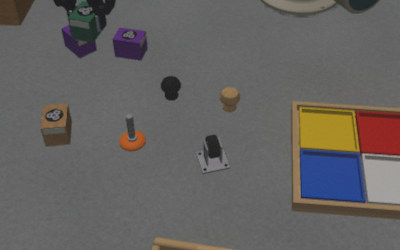

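The green carton is held in the jaws, now at about (185,175) in the full image, and nothing else has been disturbed. Next I carry it to the red insert.

>>> drive_tool([
  [-35,0,0,0,-1],
  [-80,0,0,0,-1],
  [-128,-2,0,0,-1],
  [-176,-4,0,0,-1],
  [-224,-6,0,0,-1],
])

```text
clock: 4.05
position: [0.4557, -0.116, 0.1278]
ee_rot: [-0.001, -0.706, 0.708, 0.0]
contact_force: [1.1, 0.5, -1.8]
width: 0.0438
```

>>> drive_tool([
  [-48,-2,0,0,-1],
  [-96,-4,0,-0.04,-1],
  [-144,-6,0,-0.08,-1],
  [-192,-8,0,-0.12,-1],
  [-240,-9,0,-0.17,-1],
])

```text
clock: 4.55
position: [0.4637, 0.1257, 0.1256]
ee_rot: [0.002, 0.764, -0.645, -0.002]
contact_force: [0.0, -1.1, -1.6]
width: 0.0436
```

Run:
```python
from h import *
shift([.4703,.2355,.024],.165+np.pi/2,"red place")
```

```text
red place pos [0.4637 0.1257 0.1256] yaw -1.402 shift mm [-107.1  -25.5  101.4]  turn 0.003 (tool z, tool down) w 0.0436 t 4.55 q6 1.52 tilt z [-0.006 -0.001 -1.   ]
```

>>> drive_tool([
  [-40,-10,0,0,-1],
  [-80,-20,0,0,-1],
  [-107,-25,10,0,-1],
  [-107,-25,40,0,-1],
  [-107,-25,75,0,-1],
])

```text
clock: 5.05
position: [0.4693, 0.2364, 0.0485]
ee_rot: [0.002, 0.765, -0.644, -0.002]
contact_force: [0.2, -0.0, -2.4]
width: 0.0438
```

Run:
```python
from h import *
shift([.4703,.2355,.0235],.165+np.pi/2,"red place")
```

```text
red place pos [0.4693 0.2364 0.0485] yaw -1.400 shift mm [ 1.  -1.  24.9]  turn 0.006 (tool z, tool down) w 0.0438 t 5.05 q6 1.73 tilt z [-0.006 -0.001 -1.   ]
```

>>> drive_tool([
  [0,0,8,0,-1],
  [0,0,16,0,-1],
  [0,0,22,0,-1],
  [0,0,25,0,-1],
  [0,0,25,0,-1],
])

```text
clock: 5.55
position: [0.4697, 0.2363, 0.0239]
ee_rot: [0.002, 0.765, -0.644, -0.002]
contact_force: [-0.3, 1.1, -2.3]
width: 0.0436
```

>>> drive_tool([
  [0,0,1,0,-1],
  [0,0,1,0,-1],
])

```text
clock: 5.75
position: [0.4703, 0.2364, 0.0237]
ee_rot: [0.001, 0.765, -0.644, -0.001]
contact_force: [-0.0, 0.1, -1.6]
width: 0.0437
```

>>> drive_tool([
  [0,0,1,0,-1],
  [0,0,2,0,-1],
  [0,0,2,0,-1],
])

```text
clock: 6.05
position: [0.4706, 0.2365, 0.0223]
ee_rot: [0.001, 0.765, -0.644, -0.001]
contact_force: [-1.9, -0.4, 3.5]
width: 0.0433
```

Contact (+3.5 N). I'll open to about 62 mm and retreat.

>>> drive_tool([
  [0,0,0,0,0.4],
  [0,0,0,0,0.45],
  [0,0,0,0,0.45],
])

```text
clock: 6.35
position: [0.4707, 0.2365, 0.0223]
ee_rot: [0.001, 0.765, -0.644, -0.001]
contact_force: [-0.3, 0.2, -0.8]
width: 0.062
```

>>> drive_tool([
  [0,0,-20,0,0.45],
  [0,0,-50,0,0.45],
  [0,0,-85,0,1],
  [0,0,-120,0,1],
  [0,0,-120,0,1],
])

```text
clock: 6.85
position: [0.4743, 0.2378, 0.147]
ee_rot: [-0.004, 0.765, -0.644, 0.002]
contact_force: [0.6, 0.2, 0.0]
width: 0.0855
```

Run:
```python
from h import *
shift([.457,-.0633,.13],0,"beech hover")
cv2.imwrite("pics/p1.png",cv2.resize(manip.get_image("scene")[200:400,250:570],None,fx=2,fy=2))
```

```text
beech hover pos [0.4743 0.2378 0.147 ] yaw -1.401 shift mm [293.8  68.2  15.9]  turn -1.401 (tool z, tool down) w 0.0855 t 6.85 q6 1.73 tilt z [ 0.008  0.003 -1.   ]
```

View pics/p1.png

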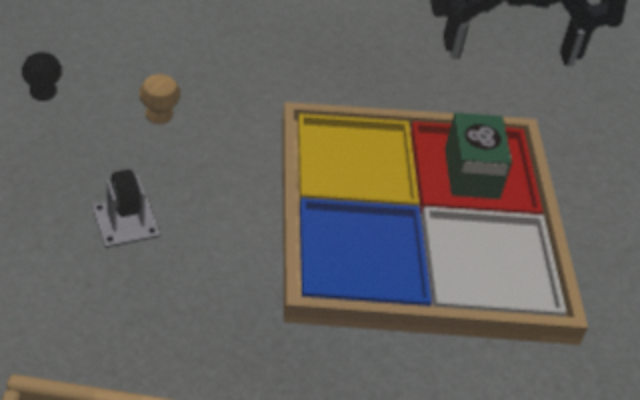

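The green carton stands upright in the red insert at about (490,277), and the other fittings are untouched. The beech knob is next, with the same jaw direction.

>>> drive_tool([
  [40,10,0,0,1],
  [88,20,0,0,1],
  [136,31,0,0,1],
  [184,43,0,0,1],
  [232,54,0,0,1],
])

```text
clock: 7.4
position: [0.4571, -0.0021, 0.1427]
ee_rot: [-0.001, 0.765, -0.644, -0.001]
contact_force: [0.3, -0.5, 0.0]
width: 0.0853
```

Run:
```python
from h import *
shift([.457,-.0633,.006],None,"beech grasp")
```

```text
beech grasp pos [ 0.4571 -0.0021  0.1427] yaw -1.400 shift mm [ 60.6  10.6 136.5]  w 0.0853 t 7.40 q6 1.24 tilt z [ 0.     0.002 -1.   ]
```

>>> drive_tool([
  [40,7,0,0,1],
  [61,10,20,0,1],
  [61,10,60,0,1],
  [61,10,100,0,1],
  [61,10,125,0,1],
])

```text
clock: 7.9
position: [0.4546, -0.0633, 0.014]
ee_rot: [0.0, 0.764, -0.645, -0.003]
contact_force: [0.5, 0.0, 0.2]
width: 0.0852
```

>>> drive_tool([
  [0,0,5,0,1],
  [0,0,9,0,1],
  [0,0,9,0,0.2],
  [0,0,9,0,-1],
  [0,0,9,0,-1],
])

```text
clock: 8.4
position: [0.4556, -0.0634, 0.0061]
ee_rot: [-0.0, 0.765, -0.645, -0.002]
contact_force: [-0.1, 0.2, -0.0]
width: 0.0437
```

>>> drive_tool([
  [0,0,0,0,-1],
  [0,0,0,0,-1],
  [0,0,0,0,-1],
])

```text
clock: 8.7
position: [0.4559, -0.0635, 0.0066]
ee_rot: [-0.0, 0.765, -0.644, -0.002]
contact_force: [-1.0, -0.7, 2.3]
width: 0.0379
```

>>> drive_tool([
  [0,0,-15,0,-1],
  [0,0,-40,0,-1],
  [0,0,-75,0,-1],
  [0,0,-100,0,-1],
  [0,0,-100,0,-1],
])

```text
clock: 9.2
position: [0.4587, -0.0645, 0.1098]
ee_rot: [-0.002, 0.765, -0.644, 0.002]
contact_force: [0.1, -0.0, 0.3]
width: 0.0379
```

Run:
```python
from h import *
shift([.4878,.1329,.10],np.pi/2+.165,"yellow hover")
cv2.imwrite("pics/lift2.png",cv2.resize(manip.get_image("scene")[150:300,230:430],None,fx=4,fy=4,interpolation=cv2.INTER_CUBIC))
```

```text
yellow hover pos [ 0.4587 -0.0645  0.1098] yaw -1.401 shift mm [-189.7  -62.    10.1]  turn 0.005 (tool z, tool down) w 0.0379 t 9.20 q6 1.11 tilt z [ 0.006  0.001 -1.   ]
```

View pics/lift2.png

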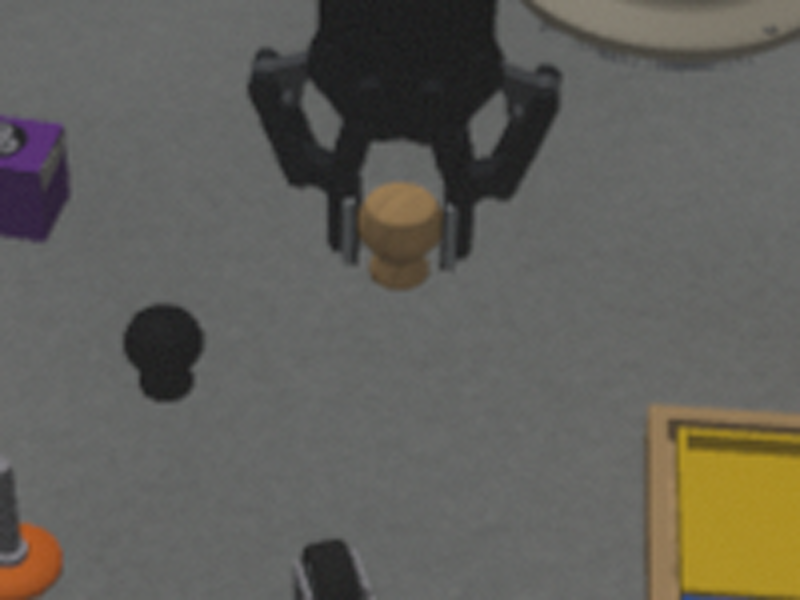

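The beech knob hangs upright between the pads, at about (330,208) in the full image. Next I carry it to the yellow insert.

>>> drive_tool([
  [-40,-13,0,0,-1],
  [-86,-28,0,0,-1],
  [-132,-43,0,0,-1],
  [-172,-56,0,0,-1],
  [-190,-62,0,0,-1],
])

```text
clock: 9.75
position: [0.4852, 0.1367, 0.1066]
ee_rot: [-0.001, 0.765, -0.644, -0.001]
contact_force: [0.6, -0.8, -0.2]
width: 0.038
```

Run:
```python
from h import *
shift([.4878,.1329,.0205],np.pi/2+.165,"yellow place")
```

```text
yellow place pos [0.4852 0.1367 0.1066] yaw -1.398 shift mm [ 4.4 -1.9 86.1]  turn 0.008 (tool z, tool down) w 0.0380 t 9.75 q6 1.53 tilt z [-0.001  0.003 -1.   ]
```

>>> drive_tool([
  [3,-2,25,0,-1],
  [3,-2,55,0,-1],
  [3,-2,75,0,-1],
  [3,-2,83,0,-1],
  [3,-2,84,0,-1],
])

```text
clock: 10.25
position: [0.4861, 0.1341, 0.0207]
ee_rot: [0.001, 0.765, -0.644, -0.003]
contact_force: [-0.1, -0.4, 0.3]
width: 0.038
```

>>> drive_tool([
  [0,0,0,0,-1],
  [0,0,1,0,-1],
  [0,0,1,0,-1],
])

```text
clock: 10.55
position: [0.4866, 0.1341, 0.0204]
ee_rot: [0.0, 0.765, -0.644, -0.002]
contact_force: [0.1, -0.4, -1.0]
width: 0.0381
```

>>> drive_tool([
  [0,0,1,0,-1],
  [0,0,1.5,0,-1],
  [0,0,1.5,0,-1],
])

```text
clock: 10.85
position: [0.4871, 0.1341, 0.0196]
ee_rot: [-0.0, 0.765, -0.644, -0.002]
contact_force: [0.5, -1.3, 4.4]
width: 0.0379
```

Contact. I'll open to about 58 mm and retreat.

>>> drive_tool([
  [0,0,0,0,0],
  [0,0,0,0,0.35],
  [0,0,0,0,0.35],
])

```text
clock: 11.15
position: [0.487, 0.1341, 0.0195]
ee_rot: [-0.0, 0.765, -0.644, -0.002]
contact_force: [0.2, 0.2, -1.4]
width: 0.0578
```

>>> drive_tool([
  [0,0,-20,0,0.35],
  [0,0,-50,0,0.4],
  [0,0,-85,0,1],
  [0,0,-120,0,1],
  [0,0,-120,0,1],
])

```text
clock: 11.65
position: [0.4908, 0.1343, 0.144]
ee_rot: [-0.004, 0.765, -0.644, 0.002]
contact_force: [0.5, 0.0, 0.9]
width: 0.085
```

Run:
```python
from h import *
shift([.5975,-.0584,.14],.53+np.pi/2,"castor hover")
cv2.imwrite("pics/p2.png",cv2.resize(manip.get_image("scene")[200:400,250:570],None,fx=2,fy=2))
```

```text
castor hover pos [0.4908 0.1343 0.144 ] yaw -1.398 shift mm [208.2 -72.    4.1]  turn -0.358 (tool z, tool down) w 0.0850 t 11.65 q6 1.53 tilt z [ 0.008  0.004 -1.   ]
```

View pics/p2.png

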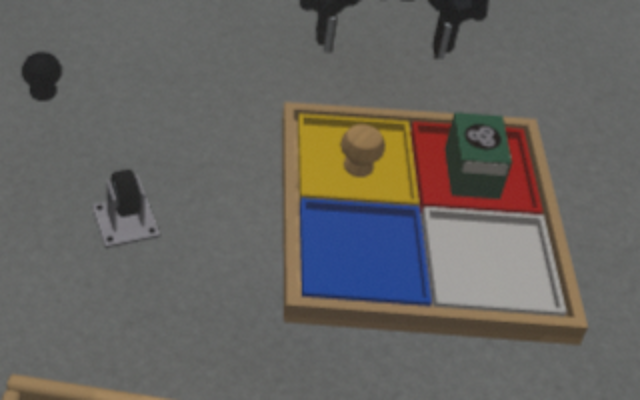

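The knob stands upright in the yellow insert at about (431,275). The castor is next.

>>> drive_tool([
  [40,-14,0,-0.07,1],
  [85,-29,0,-0.14,1],
  [130,-45,0,-0.21,1],
  [175,-60,0,-0.28,1],
  [208,-72,0,-0.36,1],
])

```text
clock: 12.2
position: [0.5958, -0.061, 0.1394]
ee_rot: [-0.001, 0.869, -0.495, -0.001]
contact_force: [0.1, 0.2, 0.0]
width: 0.0853
```

Run:
```python
from h import *
shift([.5975,-.0584,.012],.53+np.pi/2,"castor grasp")
```

```text
castor grasp pos [ 0.5958 -0.061   0.1394] yaw -1.037 shift mm [ -1.1  -2.6 127.4]  turn 0.004 (tool z, tool down) w 0.0853 t 12.20 q6 0.82 tilt z [ 0.     0.003 -1.   ]
```

>>> drive_tool([
  [-1,-2,30,0,1],
  [-1,-2,70,0,1],
  [-1,-2,105,0,1],
  [-1,-2,124,0,1],
  [-1,-2,127,0,1],
])

```text
clock: 12.7
position: [0.5933, -0.058, 0.0078]
ee_rot: [-0.0, 0.869, -0.495, -0.005]
contact_force: [-0.5, 0.4, 0.8]
width: 0.0853
```

>>> drive_tool([
  [0,0,-1,0,0.2],
  [0,0,-1,0,-0.2],
  [0,0,-1,0,-1],
  [0,0,-1,0,-1],
  [0,0,-1,0,-1],
])

```text
clock: 13.2
position: [0.5945, -0.0583, 0.0103]
ee_rot: [-0.0, 0.869, -0.495, -0.004]
contact_force: [-0.2, 0.1, 3.7]
width: 0.0277
```

>>> drive_tool([
  [0,0,0,0,-1],
  [0,0,0,0,-1],
  [0,0,0,0,-1],
])

```text
clock: 13.5
position: [0.5943, -0.0583, 0.0103]
ee_rot: [-0.0, 0.869, -0.495, -0.004]
contact_force: [-0.9, 0.6, 0.5]
width: 0.0276
```

Gripped at 27.6 mm, which matches the 28 mm across the cheeks. Lifting.

>>> drive_tool([
  [0,0,-15,0,-1],
  [0,0,-40,0,-1],
  [0,0,-75,0,-1],
  [0,0,-100,0,-1],
  [0,0,-100,0,-1],
])

```text
clock: 14.0
position: [0.5975, -0.0592, 0.1139]
ee_rot: [-0.002, 0.869, -0.495, -0.0]
contact_force: [0.0, -0.8, -0.9]
width: 0.0273
```

Run:
```python
from h import *
shift([.5903,.1505,.105],.165+np.pi/2,"blue hover")
cv2.imwrite("pics/lift3.png",cv2.resize(manip.get_image("scene")[180:330,230:430],None,fx=4,fy=4,interpolation=cv2.INTER_CUBIC))
```

```text
blue hover pos [ 0.5975 -0.0592  0.1139] yaw -1.037 shift mm [-184.1 -100.6    9.5]  turn 0.369 (tool z, tool down) w 0.0273 t 14.00 q6 0.82 tilt z [ 0.002  0.003 -1.   ]
```

View pics/lift3.png

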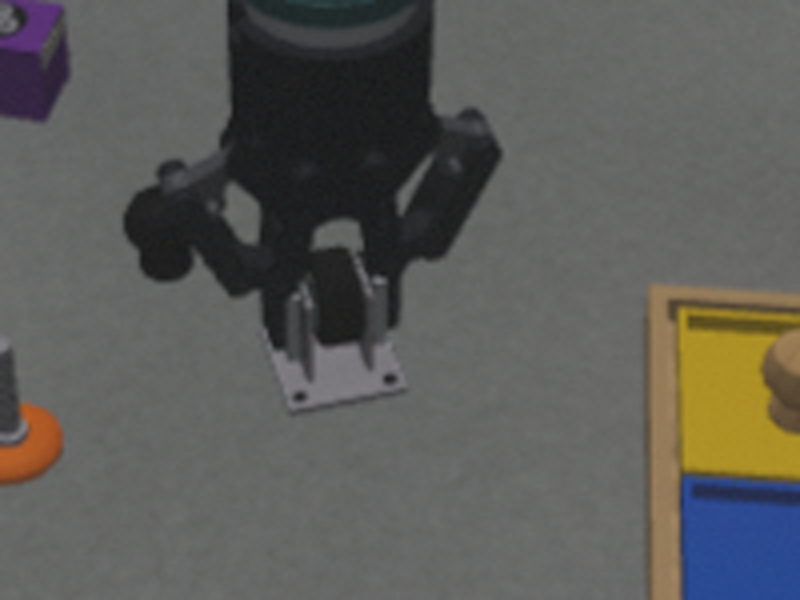

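The castor is held upright and square across the cheeks. Next I carry it to the blue insert.

>>> drive_tool([
  [-35,-19,0,0.07,-1],
  [-75,-41,0,0.14,-1],
  [-115,-63,0,0.22,-1],
  [-155,-85,0,0.3,-1],
  [-184,-100,0,0.37,-1],
])

```text
clock: 14.55
position: [0.5864, 0.153, 0.1101]
ee_rot: [0.001, 0.762, -0.647, -0.004]
contact_force: [-0.2, -0.4, -1.7]
width: 0.0271
```

Run:
```python
from h import *
shift([.5903,.1505,.0245],.165+np.pi/2,"blue place")
```

```text
blue place pos [0.5864 0.153  0.1101] yaw -1.409 shift mm [ 3.5 -4.  85.6]  turn -0.003 (tool z, tool down) w 0.0271 t 14.55 q6 1.54 tilt z [-0.007  0.004 -1.   ]
```

>>> drive_tool([
  [3,-4,25,0,-1],
  [3,-4,55,0,-1],
  [3,-4,75,0,-1],
  [3,-4,84,0,-1],
  [3,-4,84,0,-1],
])

```text
clock: 15.05
position: [0.5884, 0.1508, 0.0243]
ee_rot: [0.002, 0.762, -0.647, -0.005]
contact_force: [0.2, 0.2, -0.4]
width: 0.0275
```

>>> drive_tool([
  [0,0,0,0,-1],
  [0,0,0,0,-1],
])

```text
clock: 15.25
position: [0.5879, 0.1506, 0.0237]
ee_rot: [0.003, 0.762, -0.648, -0.006]
contact_force: [-0.5, -0.3, -1.2]
width: 0.0274
```

>>> drive_tool([
  [0,0,0.7,0,-1],
  [0,0,1,0,-1],
  [0,0,1,0,-1],
])

```text
clock: 15.55
position: [0.5881, 0.1506, 0.0231]
ee_rot: [0.003, 0.762, -0.648, -0.006]
contact_force: [-0.2, -0.6, 2.9]
width: 0.0276
```

>>> drive_tool([
  [0,0,0,0,-0.1],
  [0,0,0,0,0.15],
  [0,0,0,0,0.15],
])

```text
clock: 15.85
position: [0.5881, 0.1506, 0.0231]
ee_rot: [0.003, 0.762, -0.648, -0.006]
contact_force: [0.2, -0.4, -0.7]
width: 0.0491
```

>>> drive_tool([
  [0,0,-20,0,0.15],
  [0,0,-50,0,0.15],
  [0,0,-85,0,1],
  [0,0,-120,0,1],
  [0,0,-120,0,1],
])

```text
clock: 16.35
position: [0.5931, 0.1507, 0.1485]
ee_rot: [-0.002, 0.762, -0.648, -0.002]
contact_force: [1.0, 0.7, 0.8]
width: 0.0852
```

Run:
```python
from h import *
shift([.5908,-.2112,.145],None,"foot hover")
cv2.imwrite("pics/p3.png",cv2.resize(manip.get_image("scene")[200:400,250:570],None,fx=2,fy=2))
```

```text
foot hover pos [0.5931 0.1507 0.1485] yaw -1.409 shift mm [356.8  60.7   1.8]  w 0.0852 t 16.35 q6 1.54 tilt z [-0.001  0.005 -1.   ]
```

View pics/p3.png

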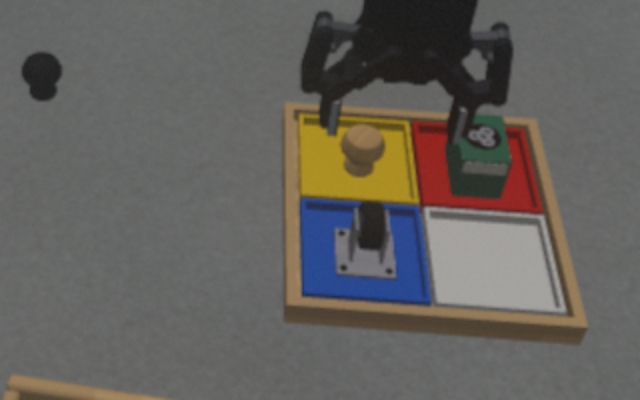

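The castor stands in the blue insert at about (433,320). The levelling foot is last.

>>> drive_tool([
  [40,7,0,0,1],
  [88,15,0,0,1],
  [136,23,0,0,1],
  [184,31,0,0,1],
  [232,39,0,0,1],
])

```text
clock: 16.9
position: [0.5892, -0.0862, 0.1434]
ee_rot: [0.001, 0.762, -0.647, -0.005]
contact_force: [0.9, 0.7, 1.0]
width: 0.0852
```

>>> drive_tool([
  [45,8,0,0,1],
  [90,15,0,0,1],
  [118,20,0,0,1],
  [122,21,0,0,1],
])

```text
clock: 17.3
position: [0.5873, -0.2137, 0.1409]
ee_rot: [0.002, 0.761, -0.649, -0.005]
contact_force: [-0.4, -0.3, 0.5]
width: 0.0853
```

Run:
```python
from h import *
shift([.5908,-.2112,.027],None,"foot grasp")
```

```text
foot grasp pos [ 0.5873 -0.2137  0.1409] yaw -1.413 shift mm [ -1.2  -4.9 113.9]  w 0.0853 t 17.30 q6 0.95 tilt z [-0.01   0.005 -1.   ]
```

>>> drive_tool([
  [-2,-4,30,0,1],
  [-2,-4,70,0,1],
  [-2,-4,100,0,1],
  [-2,-4,110,0,1],
  [-2,-4,111,0,0.3],
])

```text
clock: 17.8
position: [0.5884, -0.2091, 0.0279]
ee_rot: [0.002, 0.761, -0.649, -0.008]
contact_force: [0.1, 0.2, 0.1]
width: 0.073
```

Run:
```python
from h import *
shift([.5908,-.2112,.027],None,"foot grasp")
cv2.imwrite("pics/f1.png",cv2.resize(manip.get_image("scene")[200:350,130:330],None,fx=4,fy=4,interpolation=cv2.INTER_CUBIC))
```

```text
foot grasp pos [ 0.5884 -0.2091  0.0279] yaw -1.412 shift mm [ 2.5 -2.1  0.8]  w 0.0730 t 17.80 q6 0.96 tilt z [-0.014  0.007 -1.   ]
```

View pics/f1.png

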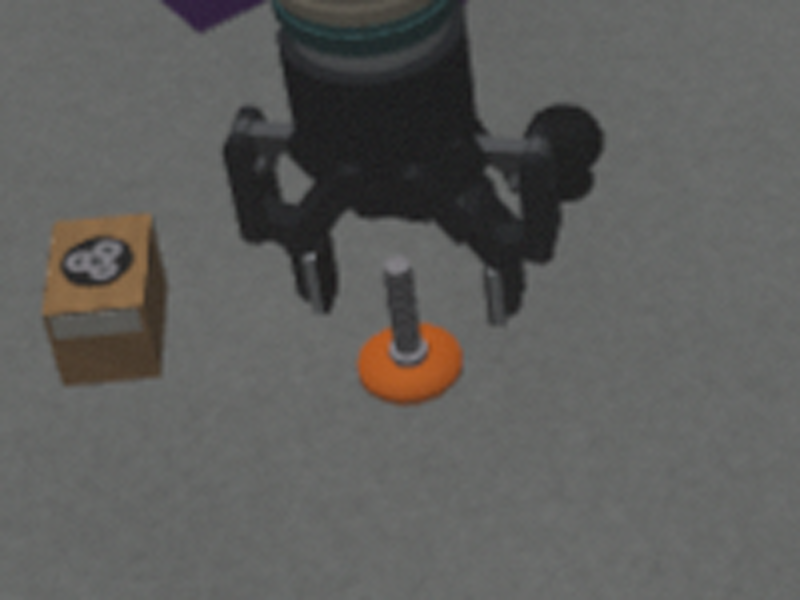

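The stud stands between the fingers, the brown carton is clear on the left, and only a small correction is needed.

>>> drive_tool([
  [2,-2,0,0,0],
  [2,-2,0,0,-0.4],
  [2,-2,0,0,-1],
  [2,-2,0,0,-1],
  [2,-2,0,0,-1],
])

```text
clock: 18.35
position: [0.5926, -0.2118, 0.0304]
ee_rot: [0.001, 0.761, -0.649, -0.005]
contact_force: [0.5, 0.2, 4.4]
width: 0.0107
```

>>> drive_tool([
  [0,0,0,0,-1],
  [0,0,0,0,-1],
  [0,0,0,0,-1],
])

```text
clock: 18.65
position: [0.5924, -0.2117, 0.0304]
ee_rot: [0.001, 0.761, -0.649, -0.005]
contact_force: [-0.7, -0.5, 2.4]
width: 0.0112
```

>>> drive_tool([
  [0,0,-10,0,-1],
  [0,0,-35,0,-1],
  [0,0,-70,0,-1],
  [0,0,-95,0,-1],
  [0,0,-95,0,-1],
])

```text
clock: 19.15
position: [0.596, -0.2134, 0.13]
ee_rot: [0.0, 0.761, -0.649, -0.001]
contact_force: [0.3, 0.3, -0.2]
width: 0.0107
```

Run:
```python
from h import *
shift([.5728,.253,.13],.165+np.pi/2,"white hover")
cv2.imwrite("pics/f2.png",cv2.resize(manip.get_image("scene")[180:330,130:330],None,fx=4,fy=4,interpolation=cv2.INTER_CUBIC))
```

```text
white hover pos [ 0.596  -0.2134  0.13  ] yaw -1.412 shift mm [-4.642e+02 -5.090e+01  4.000e-01]  turn -0.006 (tool z, tool down) w 0.0107 t 19.15 q6 0.96 tilt z [-0.002  0.001 -1.   ]
```

View pics/f2.png

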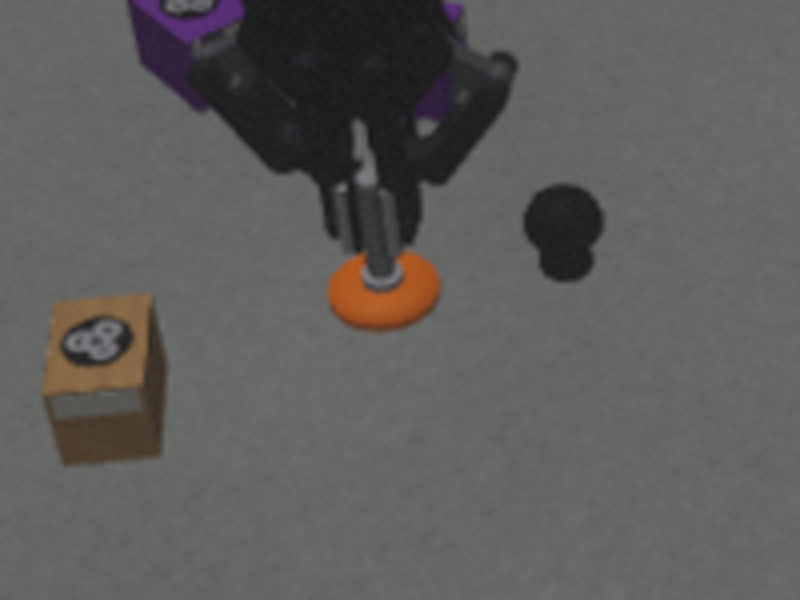

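The foot is held upright. I'll carry it to the white insert, raised a little to clear the castor.

>>> drive_tool([
  [-35,-4,-6,0,-1],
  [-80,-9,-14,0,-1],
  [-128,-14,-22,0,-1],
  [-176,-19,-25,0,-1],
  [-224,-24,-25,0,-1],
])

```text
clock: 19.7
position: [0.5817, 0.014, 0.152]
ee_rot: [0.001, 0.761, -0.649, -0.004]
contact_force: [1.4, 0.9, -0.4]
width: 0.0108
```

>>> drive_tool([
  [-48,-5,0,0,-1],
  [-96,-11,0,0,-1],
  [-144,-16,0,0,-1],
  [-190,-21,0,0,-1],
  [-225,-25,0,0,-1],
])

```text
clock: 20.2
position: [0.5691, 0.2426, 0.1508]
ee_rot: [0.003, 0.761, -0.648, -0.005]
contact_force: [1.0, -0.7, -1.0]
width: 0.0104
```

Run:
```python
from h import *
shift([.5728,.253,.0445],.165+np.pi/2,"white place")
```

```text
white place pos [0.5691 0.2426 0.1508] yaw -1.411 shift mm [ -9.2  -6.5 106.3]  turn -0.005 (tool z, tool down) w 0.0104 t 20.20 q6 1.70 tilt z [-0.012  0.003 -1.   ]
```

>>> drive_tool([
  [-9,-6,25,0,-1],
  [-9,-6,60,0,-1],
  [-9,-6,90,0,-1],
  [-9,-6,102,0,-1],
  [-9,-6,104,0,-1],
])

```text
clock: 20.7
position: [0.5704, 0.252, 0.0442]
ee_rot: [0.005, 0.761, -0.648, -0.007]
contact_force: [-0.5, -0.6, -0.1]
width: 0.0108
```

>>> drive_tool([
  [0,0,0,0,-1],
  [0,0,0,0,-1],
])

```text
clock: 20.9
position: [0.5707, 0.2519, 0.0446]
ee_rot: [0.005, 0.761, -0.649, -0.007]
contact_force: [0.6, -0.6, -1.3]
width: 0.0104
```

>>> drive_tool([
  [0,0,1,0,-1],
  [0,0,1.5,0,-1],
  [0,0,1.5,0,-1],
])

```text
clock: 21.2
position: [0.571, 0.2519, 0.0436]
ee_rot: [0.005, 0.761, -0.649, -0.006]
contact_force: [0.3, 0.1, -1.3]
width: 0.0108
```

>>> drive_tool([
  [0,0,1,0,-1],
  [0,0,1.3,0,-1],
  [0,0,1.3,0,-1],
])

```text
clock: 21.5
position: [0.5711, 0.2521, 0.0432]
ee_rot: [0.004, 0.761, -0.649, -0.006]
contact_force: [-1.4, -0.3, 5.1]
width: 0.0108
```

Contact. I'll open to about 40 mm and retreat.

>>> drive_tool([
  [0,0,0,0,-0.5],
  [0,0,0,0,-0.1],
  [0,0,0,0,-0.1],
  [0,0,0,0,-0.1],
])

```text
clock: 21.9
position: [0.5711, 0.252, 0.043]
ee_rot: [0.004, 0.761, -0.649, -0.006]
contact_force: [-0.3, -1.3, 0.2]
width: 0.0387
```

>>> drive_tool([
  [0,0,-20,0,-0.1],
  [0,0,-50,0,-0.1],
  [0,0,-90,0,-0.1],
  [0,0,-130,0,-0.1],
  [0,0,-150,0,-0.1],
])

```text
clock: 22.4
position: [0.575, 0.2523, 0.1969]
ee_rot: [0.002, 0.761, -0.649, -0.005]
contact_force: [0.0, -0.2, 0.7]
width: 0.0384
```

>>> drive_tool([
  [40,30,-10,0,0],
  [80,60,-20,0,0.5],
  [120,90,-20,0,1],
  [160,120,-20,0,1],
  [200,150,-20,0,1],
])

```text
clock: 22.9
position: [0.4584, 0.0311, 0.2173]
ee_rot: [0.002, 0.761, -0.648, -0.004]
contact_force: [1.4, -0.9, 1.1]
width: 0.0859
```

Run:
```python
from h import *
for n,(y,x) in {"scene":(190,200),"top":(130,150)}.items():
    im=manip.get_image(n); cv2.imwrite(f"pics/e_{n}.png",im); cv2.imwrite(f"pics/ec_{n}.png",cv2.resize(im[y:y+200,x:x+266],None,fx=3,fy=3,interpolation=cv2.INTER_CUBIC) if n=="top" else im)
a=.169
B={"green_carton_c":("carton",(.4703,.2355)),"beech_knob_c":("knob",(.4878,.1329)),"castor_c":("castor",(.5903,.1505)),"foot_c":("foot",(.5728,.253)),"brown_carton_c":("carton",(.609,-.351)),"black_knob_c":("knob",(.4565,-.1829))}
for k,(kind,c) in B.items():
    z=0 if k[:2]=="br" or k[:3]=="bla" else .013; obs={}
    for n in("top","scene"):
        e=proj(n,[[c[0],c[1],z+.025]])[0]
        m=[m for m in manip.masks_of(n,k) if np.linalg.norm(np.array(m["location"])-e)<20]
        if m: obs[n]=m[0]["pixels"]
    if not obs: print(k,"none"); continue
    r=fit(kind,obs,c[0],c[1],[a] if z else [.39],z); d=r.x[:2]-c
    print(k,list(obs),"off mm in bin",(1000*np.array([np.cos(a)*d[0]+np.sin(a)*d[1],-np.sin(a)*d[0]+np.cos(a)*d[1]])).round(1),round(r.fun,3))
print(manip.get_state()["clock"])
```

```text
green_carton_c ['top', 'scene'] off mm in bin [-0.7  1.4] 0.104
beech_knob_c ['scene'] off mm in bin [-1.6  2.4] 0.062
castor_c ['scene'] off mm in bin [0.1 1.2] 0.091
foot_c ['top', 'scene'] off mm in bin [-3.2 -0.3] 0.163
brown_carton_c ['top', 'scene'] off mm in bin [1.5 0. ] 0.138
black_knob_c ['top', 'scene'] off mm in bin [-0.8  0.1] 0.28
23.6
```

View pics/ec_scene.png

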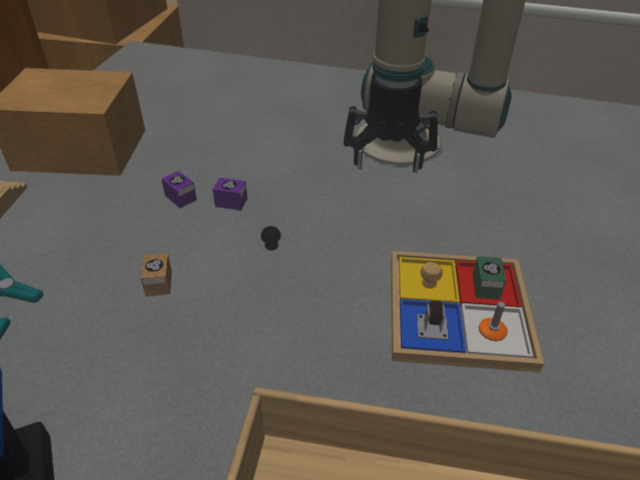

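View pics/ec_top.png

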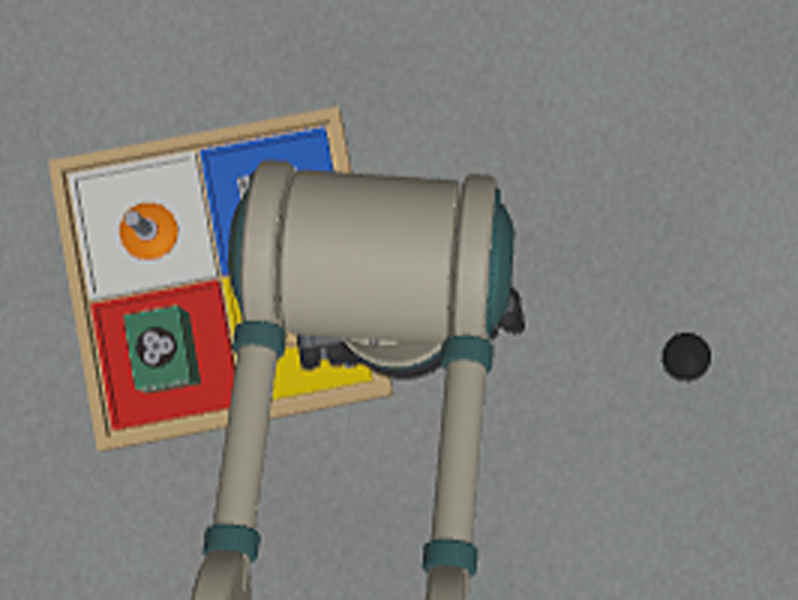

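All four fittings stand in their own inserts. I'll check the foot's lean (stud from about (493,328) to (501,305)) against a vertical projection before handing in.

Run:
```python
from h import *
c=[.5703,.2522]
for n in("scene","top"):
    im=cv2.imread(f"pics/e_{n}.png"); p=proj(n,[[*c,.021],[*c,.079]]); print(n,p.round(1))
    x,y=p[0].astype(int)-[50,38]
    cr=cv2.resize(im[y:y+75,x:x+100],None,fx=4,fy=4,interpolation=cv2.INTER_CUBIC)
    q=((p-[x,y])*4+2).astype(int); cv2.line(cr,tuple(map(int,q[0])),tuple(map(int,q[1])),(255,0,255),1)
    if n=="scene": A=cr
cv2.imwrite("pics/fl.png",np.hstack([A,cr]))
```

```text
scene [[493.4 327.5]
 [501.  304.8]]
top [[198.6 206.1]
 [193.3 202. ]]
```

View pics/fl.png

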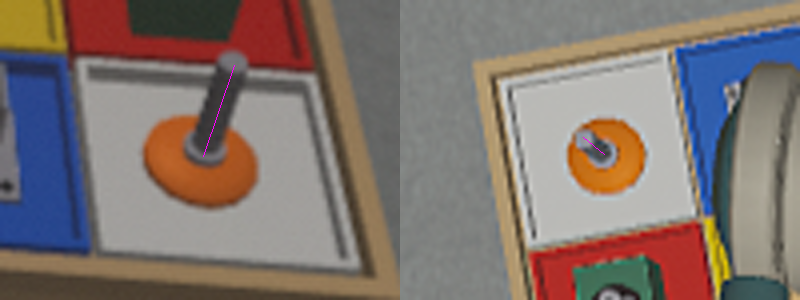

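The stud follows the projected vertical in both views, so the foot is upright. I'm handing in.

```bash
python3 -c "
from rig import manip
print(manip.sign_off())"
```

```text
the job is handed in; nothing more can be done
None
```

All four fittings are in their inserts: the green carton in red, the beech knob in yellow, the castor in blue and the levelling foot in white. I lowered each one until it touched the floor of its insert, released it and backed the arm clear. I handed the job in at about 24 s of the 109 s; the hand-in reports no verdict.

**Final position checks:** the camera fits put every fitting within about 3.5 mm of its insert's centre. The foot's stud matches a projected vertical line in both views. The brown carton and black knob show shifts under 2 mm, which is within measurement error.

**Limits of the checks:** in the last top view the arm hid the beech knob and castor, so those two were measured in the scene view only. The black knob's outline fit was loose (residual 0.28), but its residual was the same before the job. None of the checks failed or disagreed.

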